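# Start the balance's calibration with the setting stylus

### The arm

A 6-joint arm with a two-finger parallel gripper is mounted at the origin on the work surface. World frame = base frame: x ahead of the robot, y to its left, z up, the work surface at z = 0. Lengths are in mm, angles in rad, forces in N, time in s.
With the tool pointing down it reaches from about 350 to 975 mm from the base axis. Payload 7.1 kg.
Tool frame: the origin (TCP) lies between the finger pads; the fingertips stand 19 mm ahead of it and the grasp point (between the pads) is the TCP (ctrl.tcp_to_tips is the distance from the TCP to the fingertips, in mm); z points along the fingers, y is the line along which they close (so a half turn about z gives the same grasp; the last joint's range is limited). The gripper opens to 88 mm and grips with 3 to 60 N. Pads are 20 mm wide; open, the fingers measure 115 mm over their backs; the gripper's body (75 mm by 178 mm) begins 61 mm behind the grasp point.
Start: joints at [-1.287, 0.423, 1.63, -0, 1.089, -0.019], TCP at [186.389, -596.543, 241.675] pointing down, gripper open.
Joint ranges: [-3, 3], [-0.9, 2.11], [0.09, 2.58], [-1.31, 4.45], [0.11, 2.69], [-2.54, 2.54]. Speed limits (rad/s): [2.39, 2.39, 3.01, 3.14, 3.14, 3.14].

### API

Orientations are given as a rotation vector (axis times angle).
In Python, from workcell import status, optics, ctrl gives the robot as it stands. The module is installed in compiled form; this text tells all that it offers.
- The arm moves only by the shell command python3 -m inch 'ROWS'. ROWS is JSON, a list that holds one entry, the list of rows, each a list of 7 numbers: the shift along the tool's x, y, z in mm, then the turn, a rotation vector about the tool's x, y, z in rad, then the opening in per cent of the stroke, from 0 (shut) to 100 (fully open). A call has 1 to 20 rows; each row is the pose to reach, as a shift and turn from the pose commanded when the call began, along the tool's axes at that moment; what a row does not reach only later rows make up. A row lasts 1/10 s, in which the tool goes at most 50 mm and 8.59 degrees, less where a joint would pass 70% of its speed; a pose out of reach is approached as far as the arm can. A call with a gripper value outside its range is refused whole. The fingers move at their own pace and stop on an object; the grip force is fixed at half the most. Time passes only in rows, so rows that repeat a pose let the fingers close. It gives the time, the measured TCP pose, the force, the opening and the grip force at its end, in the units of the state.
- status.get_obs(): the state, without advancing time (a new reading comes with each control period).
- optics.get_image(name): name is "side" or "top"; returns a dict with "frame" (420x560x3 uint8, red, green, blue), "fx", "fy", "cx", "cy" (pixels), "rvec" (rotation vector, rad) and "tvec" (3), from world to camera coordinates, as OpenCV has them. Camera axes: x right, y down, z forward; pixel columns grow to the right and rows downward; lengths in mm; the calibration is good to about 2 mm. A picture is of the moment at which its call begins. There is no depth.
- ctrl.close_job(): hands the job in; it is judged then, once.
The state is a dict: "t": time; "qpos": joint angles; "qvel": joint speeds; "joint_torque": joint torques, N m; "ee_pos": TCP position; "orientation": TCP orientation; "ft_force": force on the tool from outside, world axes, zero at the start; "moment": the same for the moment, N m; "width": finger opening in mm; "grasp_force": force on a finger pad.
Only numpy, scipy, OpenCV 4.12 (cv2) and the standard library are available. Lean on these libraries where they do the work, as an engineer would, in place of code of your own. Each camera call takes 0.05 s, during which the arm holds its last target. There are 200 camera calls.

### The job

Take the metal stylus out of its stand and use its tip to press the recessed button inside the round bezel on the balance's sloping front panel: gently push it fully down and keep it down for two seconds. Then put the stylus back upright in its stand, fully home, and leave it there. Do not press the button in the square bezel, do not force anything (the keys break at 20 N), and do not disturb the bottle, the cup or the funnel.

Things in the scene. Friction and masses are not known exactly. Their poses are not given: they have to be found in the camera images.
- balance: White balance, fixed, 300 (x) x 200 (y) mm. Origin: centre of underside; x from front to back, z up. Front panel (90 mm along the slope) rises 30 deg to the back: outward normal (-0.5, 0, 0.866), centre (-0.111, 0, 0.0575) m in this frame. Glass shield behind it, from x = -44 mm, 276 mm tall. Two key inserts 60 mm left and right of the panel's middle; either kind on either side.
- round_key: Fixed aluminium key insert, the one to use: ROUND raised bezel (outer diameter 38 mm, 5 mm proud of the panel) round a 14 mm round recess. Origin: centre of the recess mouth, level with the bezel's face. z is the panel's outward normal (the recess runs inwards along -z), x points up the slope to the back, y to the side.
- square_key: The other fixed key insert, with a SQUARE raised bezel (36 mm) round a 14 mm square recess. Not to be pressed. Same size, origin and axes as round_key.
- round_button (a joint): Travel (m) of the black spring button (12 mm diameter) inwards along the round recess: 0 = released, 0.005 = fully down; springs back. Starts to move at 1.5 N, 4.5 N fully down. Its face lies 4 to 16 mm below the recess mouth, different each time and not measured: find it by touch. The joint stops at 5 mm; pushing on only loads the key, which breaks at 20 N.
- square_button (a joint): The same for the button (12 mm square) in the square recess. Leave it at 0.
- stylus: Loose metal stylus, 116 mm long, 40 to 85 g. Origin: centre of the tip's end face; z from tip to handle (up while it stands in the stand). Round steel shank, 6 mm diameter, 0 to 50 mm; collar, 22 mm diameter, 50 to 54 mm; aluminium handle 14 x 14 mm square, 54 to 116 mm, its flats square to the x and y axes.
- stand: Grey block 56 x 56 x 60 mm, fixed to the bench, with an upright 13 mm round hole 55 mm deep in the middle of its top. The stylus stands in it shank down with its collar resting on the block's top, its tip then 10 mm above the bench. Origin: centre of its underside, z up.
- stand_hole (a point): Centre of the mouth of the stand's hole, on the top of the block, 60 mm above the bench.
- bottle: Amber glass bottle with black cap, 60 mm diameter, 110 mm tall, loose. Origin: centre of its underside. A bystander.
- cup: White paper cup, 64 mm rim diameter, 75 mm tall, loose. Origin: centre of its underside. A bystander.
- funnel: Red funnel standing on its wide mouth, 80 mm diameter, 95 mm tall, loose. Origin: centre of its underside. A bystander.
Things that resemble listed ones, but are neither listed nor needed, are in the scene too. There is more than one size of the stylus; the job needs the larger.

How it is judged:
By the outcome, as a careful person would: the job done as asked, in the order asked, and still so for the second after the job is handed in, with the robot touching nothing.
It also fails if it takes over 64 s, if anything falls off the work surface, if the arm or the gripper's body presses on something with over 40 N, if the wrist force passes 120 N, or if a joint passes its speed limit or range.

## Working session

There is one attempt and no reset: what is moved stays moved. The work goes in short steps, Python scripts to look and compute and a shell command to move; the robot and the scene stay as the last step left them, time stands still between calls to the robot, and variables do not carry over. Pictures are saved under pics/ and viewed, at most 10 in all, crops included, and the job is handed in when it is done.

```bash
mkdir -p pics
cat > h.py <<'E'
import numpy as np, cv2
from workcell import status, optics, ctrl
from scipy.spatial.transform import Rotation as R
def ray(im,u,v):
    Rm=R.from_rotvec(np.ravel(im['rvec'])).as_matrix(); t=np.ravel(im['tvec'])
    d=Rm.T@np.array([(u-im['cx'])/im['fx'],(v-im['cy'])/im['fy'],1]); return -Rm.T@t, d/np.linalg.norm(d)
def onz(im,u,v,z):
    o,d=ray(im,u,v); return o+d*(z-o[2])/d[2]
def proj(im,p):
    Rm=R.from_rotvec(np.ravel(im['rvec'])).as_matrix(); c=Rm@np.asarray(p,float)+np.ravel(im['tvec'])
    return np.array([im['fx']*c[0]/c[2]+im['cx'],im['fy']*c[1]/c[2]+im['cy']])
def tri(a,pa,b,pb):
    o1,d1=ray(a,*pa);o2,d2=ray(b,*pb)
    s=np.linalg.lstsq(np.c_[d1,-d2],o2-o1,rcond=None)[0]
    x,y=o1+s[0]*d1,o2+s[1]*d2; return (x+y)/2,np.linalg.norm(x-y)
E
python3 - <<'E'
from h import *
import pickle
ims={n:optics.get_image(n) for n in('top','side')}
pickle.dump(ims,open('ims0.pkl','wb'))
for n,i in ims.items():
    cv2.imwrite(f'pics/{n}0.png',cv2.resize(i['frame'][:,:,::-1],(800,600),interpolation=cv2.INTER_CUBIC)); print(n,i['fx'],i['fy'],i['cx'],i['cy'],ray(i,280,210))
o=status.get_obs();print(o)
E
```

```text
top 487.1536598663543 487.1536598663543 278.6395727731518 209.88351638827476 (array([ 342.94250881,   -1.50491755, 1275.34649511]), array([ 0.17680449, -0.01150644, -0.98417873]))
side 398.2340943194408 398.2340943194408 280.7190898409367 209.28062938740823 (array([479.09671021, 651.02726676, 567.23499756]), array([ 0.14057524, -0.77788022, -0.61248752]))
{'t': 0.1, 'qpos': array([-1.28698980e+00,  4.23756327e-01,  1.63059943e+00, -1.15459056e-05,
        1.08862766e+00, -1.90080238e-02]), 'qvel': array([-0.00077091, -0.00154179, -0.00192431, -0.00015297, -0.00152131,
       -0.00024488]), 'joint_torque': array([-1.78349178e-04, -5.45613277e+01, -2.74325645e+01,  6.45362749e-02,
        1.88004639e-02, -4.87894908e-06]), 'ee_pos': array([ 186.26256042, -596.0974129 ,  240.99003588]), 'orientation': array([-3.10428943e+00, -4.73645309e-01,  3.04185028e-04]), 'ft_force': array([ 1.0910192 , -0.45551558,  0.10589728]), 'moment': array([-0.02101032,  0.00748311, -0.04882155]), 'grasp_force': 0.0, 'width': 87.73942377416141}
```

View pics/top0.png

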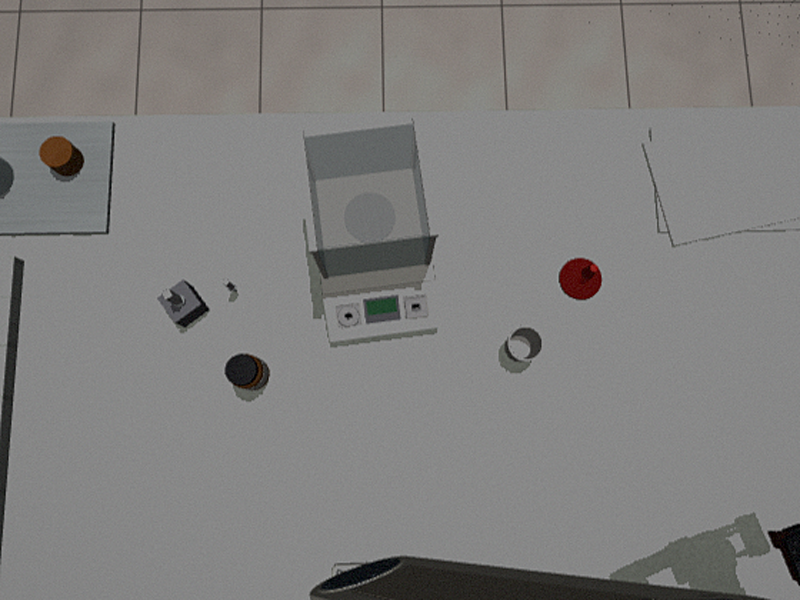

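View pics/side0.png

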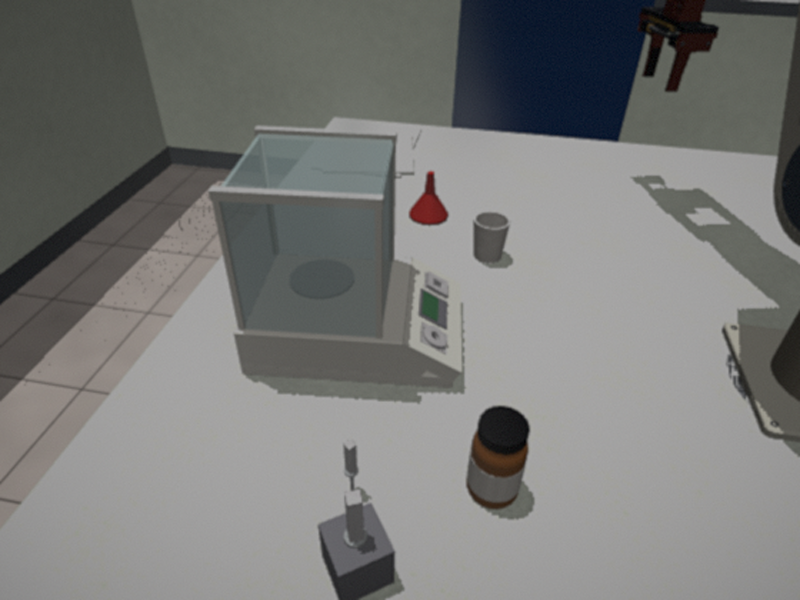

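The top view shows the stand at about (183,303), holding the large stylus with its handle top near (172,294). The small stylus is beside it at (230,287), the bottle at (246,371), the round bezel at (348,315) and the square one at (416,307). The side view shows the handle top at about (354,495) and the round bezel at (434,337).

Run:
```python
from h import *
import pickle
ims=pickle.load(open('ims0.pkl','rb'))
def crop(n,x,y,w,h,k): return cv2.resize(ims[n]['frame'][y:y+h,x:x+w,::-1],None,fx=k,fy=k,interpolation=cv2.INTER_CUBIC)
a=crop('top',105,185,66,50,6); b=crop('side',215,300,66,50+0,6)
b2=crop('side',210,300,80,120,5)
c=crop('top',222,190,90,50,6); d=crop('side',280,180,50,75,6)
out=np.zeros((600,800,3),np.uint8)
out[:300,:396]=a; out[:600,400:800]=b2
cv2.imwrite('pics/c1.png',np.clip(out*1.6,0,255).astype(np.uint8))
out[:]=0; out[:300,:540]=c; out[:450,-250:]=d[:, :250]
cv2.imwrite('pics/c2.png',np.clip(out*1.5,0,255).astype(np.uint8))
```

```text
(no output)
```

View pics/c1.png

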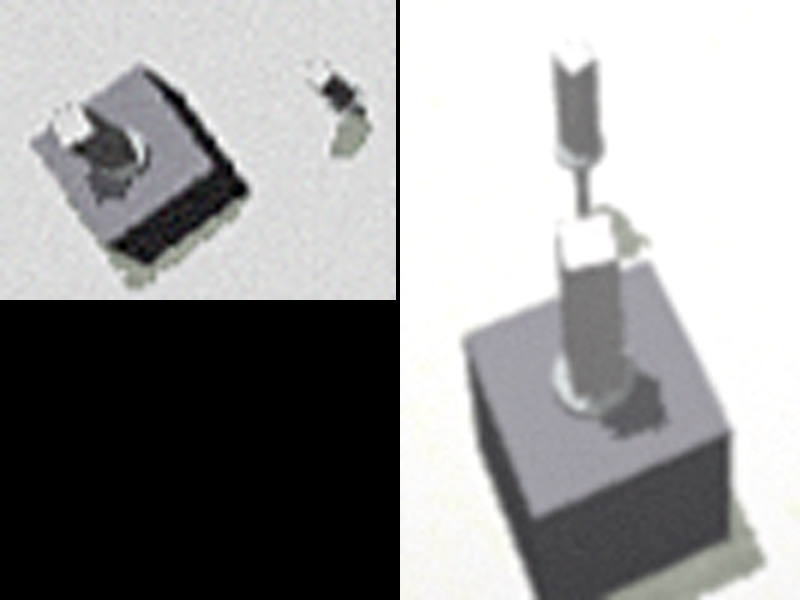

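View pics/c2.png

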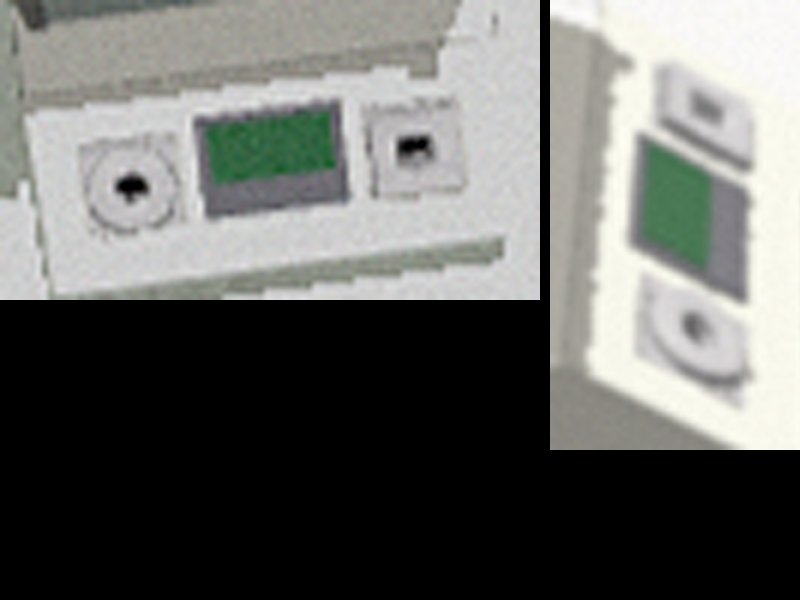

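c1 shows the stand's top face as a clear quadrilateral and the handle top at about (74,122) in the top crop and (187,242) in the side crop. c2 shows the round bezel with its recess at (131,187) top and (148,327) side, and the square one at (415,150) top and (156,105) side.

Run:
```python
from h import *
import pickle
ims=pickle.load(open('ims0.pkl','rb')); T,S=ims['top'],ims['side']
f=lambda p,k,o:((p[0]+.5)/k-.5+o[0],(p[1]+.5)/k-.5+o[1])
# refine stand top face by mask
for n,im,box in(('top',T,(105,185,45,48)),('side',S,(215,345,75,65))):
    x,y,w,h=box; g=cv2.cvtColor(im['frame'],cv2.COLOR_RGB2GRAY)[y:y+h,x:x+w]
    print(n,'gray med',np.percentile(g,[5,25,50,75,95]))
ct=[(35,145),(140,65),(210,170),(110,245)]; cs=[(65,340),(250,262),(330,432),(135,518)]
for nm,im,c,k,o in(('T',T,ct,6,(105,185)),('S',S,cs,5,(210,300))):
    P=np.array([onz(im,*f(p,k,o),60)for p in c]);print(nm,P[:,:2].round(1).tolist(),P.mean(0).round(1),np.linalg.norm(np.diff(P[[0,1,2,3,0]],axis=0),axis=1).round(1),
     [np.degrees(np.arctan2(*(P[b]-P[a])[[1,0]])).round(1) for a,b in((0,1),(1,2),(2,3),(3,0))])
a=f((74,122),6,(105,185));b=f((187,242),5,(210,300))
print('handle top',tri(T,a,S,b),onz(T,*a,126),onz(S,*b,126))
K={}
for nm,p,q in(('round',(131,187),(148,327)),('square',(415,150),(156,105))):
    a=f(p,6,(222,190));b=f(q,6,(280,180));z=57.5+5*.866
    print(nm,tri(T,a,S,b),onz(T,*a,z),onz(S,*b,z)); K[nm]=(onz(T,*a,z),onz(S,*b,z))
for i in(0,1):
    d=K['round'][i]-K['square'][i];print(np.linalg.norm(d),np.degrees(np.arctan2(-d[0],d[1])))
print('side handle flats check'); 
for p in((160,220),(210,218),(218,260),(160,265)): print(onz(S,*f(p,5,(210,300)),126)[:2].round(1))
for nm,p in(('bottlecap',(246,371)),): print(onz(T,(p[0]+.5)*.7-.5,(p[1]+.5)*.7-.5,110))
print('smallstylus', onz(T,*f((345,95),6,(105,185)),50), onz(T,*f((318,70),6,(105,185)),90))
```

```text
top gray med [ 22.  93. 135. 137. 141.]
side gray med [ 44.  88. 115. 160. 162.]
T [[571.5, 413.4], [605.3, 370.5], [559.6, 339.3], [528.4, 380.1]] [566.2 375.8  60. ] [54.6 55.3 51.4 54.5] [np.float64(-51.8), np.float64(-145.7), np.float64(127.5), np.float64(37.6)]
S [[605.0, 370.1], [560.8, 336.6], [528.5, 381.3], [572.7, 413.5]] [566.7 375.4  60. ] [55.4 55.2 54.7 54.1] [np.float64(-142.8), np.float64(125.9), np.float64(36.1), np.float64(-53.4)]
handle top (array([567.42350227, 375.49778598, 126.53551088]), np.float64(1.3306156377350367)) [568.20642109 375.7177271  126.        ] [566.85167301 375.24146508 126.        ]
round (array([534.57569902,  76.78975206,  64.72329574]), np.float64(0.18758546920901054)) [534.93857368  76.97959698  61.83      ] [534.98987155  73.46324084  61.83      ]
square (array([548.64694276, -42.53964464,  65.36242891]), np.float64(1.0080060364619856)) [548.73490861 -42.64548428  61.83      ] [549.64858975 -47.55021358  61.83      ]
120.41801744281895 6.578844374183384
121.89804826489859 6.906757269363931
side handle flats check
[575.1 370.6]
[562.9 367.5]
[558.1 378.6]
[571.7 382.8]
[436.51617868 244.3335576  110.        ]
smallstylus [592.95796762 285.70112331  50.        ] [595.52558011 287.73724723  90.        ]
```

Run:
```python
from h import *
import pickle
ims=pickle.load(open('ims0.pkl','rb')); T,S=ims['top'],ims['side']
f=lambda p,k,o:((p[0]+.5)/k-.5+o[0],(p[1]+.5)/k-.5+o[1])
def hole(im,c,r,thr):
    g=cv2.cvtColor(im['frame'],cv2.COLOR_RGB2GRAY).astype(float);x,y=int(round(c[0])),int(round(c[1]))
    w=g[y-r:y+r+1,x-r:x+r+1]; print(w.astype(int).tolist() if 0 else '',end='')
    m=np.clip(np.median(w)-thr-w,0,40); yy,xx=np.mgrid[y-r:y+r+1,x-r:x+r+1]; return (m*xx).sum()/m.sum(),(m*yy).sum()/m.sum()
def out(n,a,b,z): print(n,np.round(a,1),np.round(b,1),tri(T,a,S,b),onz(T,*a,z)[:2],onz(S,*b,z)[:2])
z=61.83
out('round',hole(T,f((131,187),6,(222,190)),5,15),hole(S,f((148,327),6,(280,180)),5,15),z)
out('square',hole(T,f((415,150),6,(222,190)),5,15),hole(S,f((156,105),6,(280,180)),5,15),z)
tc=[(195,115),(340,100),(350,202),(205,217)];sc=[(87,245),(90,135),(195,185),(198,303)]
# order: back-left,back-right,front-right,front-left
for p,q in zip(tc,sc): print(tri(T,f(p,6,(222,190)),S,f(q,6,(280,180))))
m=[tri(T,f(p,6,(222,190)),S,f(q,6,(280,180)))[0] for p,q in zip(tc,sc)];print(np.mean(m,0))
# right image edges of panel seen in top / side big view: front-left corner (z~35)
out('frontleftcorner',f((50,297),6,(222,190)),f((735-550,450),6,(280,180)),35)
g=cv2.cvtColor(S['frame'],cv2.COLOR_RGB2GRAY);print(g[228:243,296:314])
```

```text
round [243.5 220.9] [303.4 234.2] (array([535.3021028 ,  76.73701417,  63.90507605]), np.float64(1.925260647519123)) [534.65600457  76.89651229] [536.50516494  74.16473765]
square [290.6 214.3] [304.5 198.8] (array([550.39054716, -42.21269338,  60.71596897]), np.float64(1.577840055770863)) [549.40092689 -42.15473856] [551.02838709 -40.88557598]
(array([561.20620582,  49.40579122,  72.75142955]), np.float64(3.9943441290614956))
(array([568.52525049, -11.34769579,  71.7210063 ]), np.float64(0.5768320296712569))
(array([529.54629657, -15.02036309,  52.87705847]), np.float64(2.257628166069563))
(array([522.37650224,  46.45549931,  51.86097223]), np.float64(1.5606522122395672))
[545.41356378  17.37330791  62.30261664]
frontleftcorner [229.9 239.1] [310.4 254.6] (array([504.10768126, 112.07437396,  45.47131447]), np.float64(25.990884849432987)) [492.29072755 113.44839236] [517.87700136  99.11497585]
[[128 135 141 146 145 145 146 147 150 147 128 110  99  85  77  77 100 149]
 [120 129 141 143 141 142 140 140 143 147 147 149 143 124 101  83 100 148]
 [126 136 144 143 144 142 140 140 139 142 1
[... 232 characters left out ...]
139 140 143 148 157 165]
 [123 133 146 147 144 134  91  68  82  93 111 131 141 143 138 137 148 158]
 [124 126 140 147 146 139 110  76  82 101 110 127 141 143 140 137 144 156]
 [130 117 126 142 149 145 136 108  94 113 124 129 141 144 143 139 143 158]
 [133 122 117 131 143 143 145 136 122 123 133 132 141 144 143 139 145 158]
 [136 132 118 115 128 140 144 143 139 139 142 141 141 142 143 138 138 156]
 [138 138 132 116 111 123 135 142 142 143 142 142 141 143 142 136 134 154]
 [150 142 139 127 112 104 111 125 135 139 142 142 141 142 141 135 126 153]
 [165 159 150 143 129 107  92  96 108 121 130 132 135 135 132 124 115 138]
 [165 165 165 160 150 135 112  95  89  93  96 102 109 110 101 103 109 124]]
```

```bash
cat >> h.py <<'E'
def down(yaw,tilt=0,az=0):
    "tool z down, closing axis y at world yaw (deg); then tilted by tilt towards azimuth az"
    c,s=np.cos(np.radians(yaw)),np.sin(np.radians(yaw))
    M=np.array([[-s,c,0],[c,s,0],[0,0,-1]]).T
    a=np.radians(az); ax=np.array([-np.sin(a),np.cos(a),0])
    return R.from_rotvec(-np.radians(tilt)*ax)*R.from_matrix(M)
def need(pos,Rt):
    o=status.get_obs(); Rc=R.from_rotvec(o['orientation'])
    print('shift',Rc.inv().apply(np.array(pos)-o['ee_pos']).round(2),'turn',(Rc.inv()*Rt).as_rotvec().round(4),
      '| t %.1f'%o['t'],'pos',o['ee_pos'].round(1),'F',o['ft_force'].round(2),'w %.1f g %.1f'%(o['width'],o['grasp_force']),'q',o['qpos'].round(2))
E
python3 -c "
from h import *
print(down(0,30,6.6).apply([0,0,1]))
need([567,375.5,235],down(17))"
```

```text
[ 0.49668638  0.05746858 -0.8660254 ]
shift [ 653.16 -813.84    7.13] turn [-1.1000e-03 -1.1000e-03 -1.5647e+00] | t 0.1 pos [ 186.3 -596.1  241. ] F [ 1.09 -0.46  0.11] w 87.7 g 0.0 q [-1.29  0.42  1.63 -0.    1.09 -0.02]
```

```bash
python3 -m inch '[[[15,-19,0,0,0,-0.03,100],[40,-50,0,0,0,-0.1,100],[70,-88,0,0,0,-0.18,100],[102,-127,1,0,0,-0.25,100],[135,-168,2,0,0,-0.33,100],[165,-206,2,0,0,-0.41,100],[200,-250,3,0,0,-0.5,100],[230,-288,3,0,0,-0.57,100],[265,-330,3,0,0,-0.65,100],[295,-368,3,0,0,-0.72,100],[330,-411,4,0,0,-0.8,100],[362,-450,4,0,0,-0.88,100],[395,-492,4,0,0,-0.96,100],[428,-533,5,0,0,-1.04,100],[460,-573,5,0,0,-1.12,100],[492,-613,6,0,0,-1.2,100],[525,-654,6,0,0,-1.27,100],[556,-693,6,0,0,-1.34,100],[588,-733,7,0,0,-1.41,100],[618,-770,7,0,0,-1.48,100]]]'; python3 -c "
from h import *
need([567,375.5,180],down(17))"
```

```text
t: 2.1
ee_pos: [537.6, 301.5, 234.3]
orientation: [-1.97, -2.447, 0.001]
ft_force: [0.7, 0.1, -0.7]
width: 87.8
grasp_force: 0.0
shift [65.98 44.57 54.29] turn [-0.0007  0.0003 -0.0814] | t 2.1 pos [537.6 301.5 234.3] F [ 0.74  0.11 -0.71] w 87.8 g 0.0 q [ 0.49  0.42  1.66 -0.    1.07  0.28]
```

```bash
python3 -m inch '[[[20,13,15,0,0,-0.02,100],[45,30,30,0,0,-0.05,100],[60,41,45,0,0,-0.08,100],[66,44.5,54,0,0,-0.081,100],[66,44.5,54,0,0,-0.081,100],[66,44.5,54,0,0,-0.081,100]]]'
python3 - <<'E'
from h import *
need([567,375.5,98],down(17))
a=optics.get_image('side'); b=optics.get_image('top')
x,y=190,265
A=cv2.resize(a['frame'][y:y+150,x:x+110,::-1],None,fx=4,fy=4,interpolation=cv2.INTER_CUBIC)
B=cv2.resize(b['frame'][165:255,85:175,::-1],None,fx=4,fy=4,interpolation=cv2.INTER_CUBIC)
o=np.zeros((600,800,3),np.uint8); o[:,:440]=A; o[:360,440:]=B
cv2.imwrite('pics/g1.png',np.clip(o*1.5,0,255).astype(np.uint8))
E
```

```text
t: 2.7
ee_pos: [566.8, 372.6, 180.8]
orientation: [-1.874, -2.521, 0.002]
ft_force: [-0.5, 0.3, -0.1]
width: 87.8
grasp_force: 0.0
shift [ 2.77  1.15 82.75] turn [-0.001   0.0004 -0.0045] | t 2.7 pos [566.8 372.6 180.8] F [-0.48  0.32 -0.11] w 87.8 g 0.0 q [ 0.56  0.57  1.54 -0.    1.03  0.27]
```

View pics/g1.png

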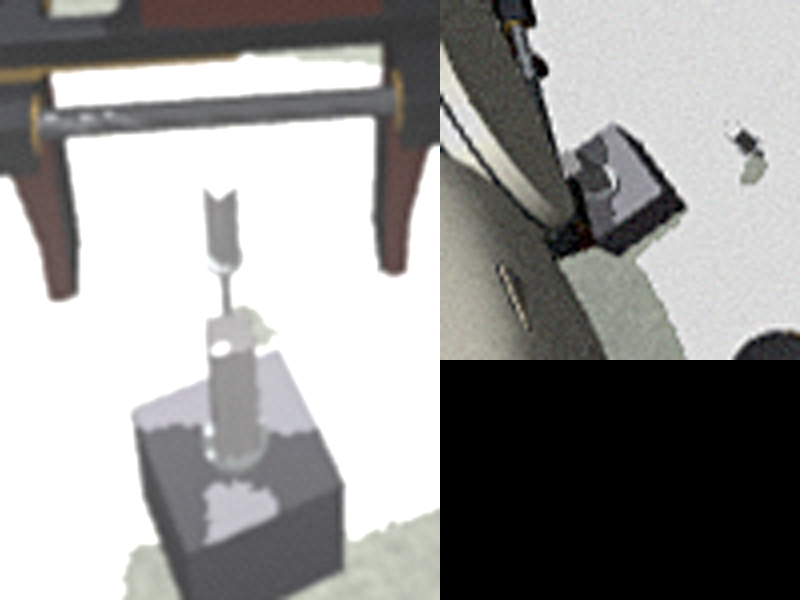

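The side crop (left) shows the open fingers, with tips at about (60,298) and (392,272), straddling the handle top at (228,330). The top view is mostly hidden by the arm.

```bash
python3 -m inch '[[[2.5,1.1,15,0,0,-0.004,100],[2.5,1.1,40,0,0,-0.004,100],[2.5,1.1,65,0,0,-0.004,100],[2.5,1.1,78,0,0,-0.004,100],[2.5,1.1,82.5,0,0,-0.004,100],[2.5,1.1,82.5,0,0,-0.004,100],[2.5,1.1,82.5,0,0,-0.004,100],[2.5,1.1,82.5,0,0,-0.004,100]]]'; python3 -c "
from h import *
need([567,375.5,98],down(17))"
```

```text
t: 3.6
ee_pos: [568.2, 376.5, 99.6]
orientation: [1.868, 2.525, 0.003]
ft_force: [0.1, -0.1, 0.6]
width: 88.1
grasp_force: 0.0
shift [-0.63 -1.4   1.57] turn [ 0.002  -0.0006  0.0003] | t 3.6 pos [568.2 376.5  99.6] F [ 0.09 -0.08  0.58] w 88.1 g 0.0 q [0.57 0.67 1.57 0.   0.9  0.27]
```

```bash
python3 -m inch '[[[-0.6,-1.2,1,0,0,0,60],[-0.6,-1.2,1,0,0,0,30],[-0.6,-1.2,1,0,0,0,10],[-0.6,-1.2,1,0,0,0,0],[-0.6,-1.2,1,0,0,0,0],[-0.6,-1.2,1,0,0,0,0],[-0.6,-1.2,1,0,0,0,0],[-0.6,-1.2,1,0,0,0,0],[-0.6,-1.2,1,0,0,0,0],[-0.6,-1.2,1,0,0,0,0],[-0.6,-1.2,1,0,0,0,0],[-0.6,-1.2,1,0,0,0,0]]]'; python3 -c "
from h import *
need([567,375.5,98],down(17))"
```

```text
t: 4.8
ee_pos: [566.5, 375.2, 97.3]
orientation: [-1.868, -2.526, -0.0]
ft_force: [0.4, -0.0, -1.1]
width: 14.5
grasp_force: 30.0
shift [ 0.18  0.58 -0.72] turn [-0.     -0.      0.0003] | t 4.8 pos [566.5 375.2  97.3] F [ 0.43 -0.01 -1.11] w 14.5 g 30.0 q [0.57 0.67 1.58 0.   0.89 0.27]
```

```bash
python3 -m inch '[[[0,0,-3,0,0,0,0],[0,0,-10,0,0,0,0],[0,0,-20,0,0,0,0],[0,0,-35,0,0,0,0],[0,0,-50,0,0,0,0],[0,0,-70,0,0,0,0],[0,0,-90,0,0,0,0],[0,0,-110,0,0,0,0],[0,0,-130,0,0,0,0],[0,0,-140,0,0,0,0],[0,0,-140,0,0,0,0]]]'
python3 - <<'E'
from h import *
az=6.6; Rt=down(17,30,az); zt=Rt.apply([0,0,1]); K=np.array([534.7,76.6,62.5])
P=K-zt*(87.3+60); print(zt,P); need(P,Rt)
need([566.5,375.2,240],down(17))
E
```

```text
t: 5.9
ee_pos: [567.4, 375.7, 240.0]
orientation: [1.867, 2.524, 0.006]
ft_force: [0.8, 0.5, -0.6]
width: 14.3
grasp_force: 30.0
[ 0.49668638  0.05746858 -0.8660254 ] [461.53809581  68.13487887 190.06554198]
shift [-263.19 -191.39   48.87] turn [-5.11e-01 -9.57e-02 -2.00e-04] | t 5.9 pos [567.4 375.7 240. ] F [ 0.81  0.55 -0.58] w 14.3 g 30.0 q [0.57 0.5  1.5  0.   1.13 0.27]
shift [-0.23 -0.96 -0.01] turn [ 0.004  -0.0011  0.0003] | t 5.9 pos [567.4 375.7 240. ] F [ 0.81  0.55 -0.58] w 14.3 g 30.0 q [0.57 0.5  1.5  0.   1.13 0.27]
```

```bash
python3 -m inch '[[[-6,-4,0,-0.01,0,0,0],[-20,-15,0,-0.03,-0.006,0,0],[-42,-31,0,-0.07,-0.013,0,0],[-66,-48,2,-0.12,-0.022,0,0],[-92,-67,5,-0.18,-0.034,0,0],[-118,-86,9,-0.23,-0.043,0,0],[-144,-105,14,-0.28,-0.052,0,0],[-170,-124,20,-0.33,-0.062,0,0],[-194,-141,27,-0.38,-0.071,0,0],[-216,-157,34,-0.43,-0.08,0,0],[-236,-172,40,-0.47,-0.088,0,0],[-252,-183,45,-0.5,-0.094,0,0],[-260,-189,48,-0.511,-0.0957,0,0],[-263,-191,49,-0.511,-0.0957,0,0],[-263,-191,49,-0.511,-0.0957,0,0],[-263,-191,49,-0.511,-0.0957,0,0],[-263,-191,49,-0.511,-0.0957,0,0]]]'
python3 - <<'E'
from h import *
import pickle
az=6.6; Rt=down(17,30,az); zt=Rt.apply([0,0,1]); K=np.array([534.7,76.6,62.5])
need(K-zt*147.3,Rt); 
o=status.get_obs(); Rc=R.from_rotvec(o['orientation']); tip=o['ee_pos']+Rc.apply([0,0,87.3]);print('tip',tip)
a=optics.get_image('side'); b=optics.get_image('top'); pickle.dump((a,b),open('i2.pkl','wb'))
print(proj(a,tip),proj(b,tip))
A=cv2.resize(a['frame'][150:270,250:350,::-1],None,fx=5,fy=5,interpolation=cv2.INTER_CUBIC)
B=cv2.resize(b['frame'][190:250,215:275,::-1],None,fx=5,fy=5,interpolation=cv2.INTER_CUBIC)
O=np.zeros((600,800,3),np.uint8); O[:,:500]=A; O[:300,500:]=B
cv2.imwrite('pics/k1.png',np.clip(O*1.5,0,255).astype(np.uint8))
E
```

```text
t: 7.6
ee_pos: [460.7, 67.9, 188.2]
orientation: [1.616, 2.186, 0.492]
ft_force: [0.4, -0.4, -1.5]
width: 14.3
grasp_force: 30.0
shift [-0.22  1.67 -1.22] turn [-0.0042  0.0008  0.0011] | t 7.6 pos [460.7  67.9 188.2] F [ 0.36 -0.4  -1.49] w 14.3 g 30.0 q [ 0.12  0.15  2.33 -0.04  0.15 -0.13]
tip [503.7758369   72.79575429 112.3901164 ]
[322.62066176 215.49128285] [243.84102957 230.25330973]
```

View pics/k1.png

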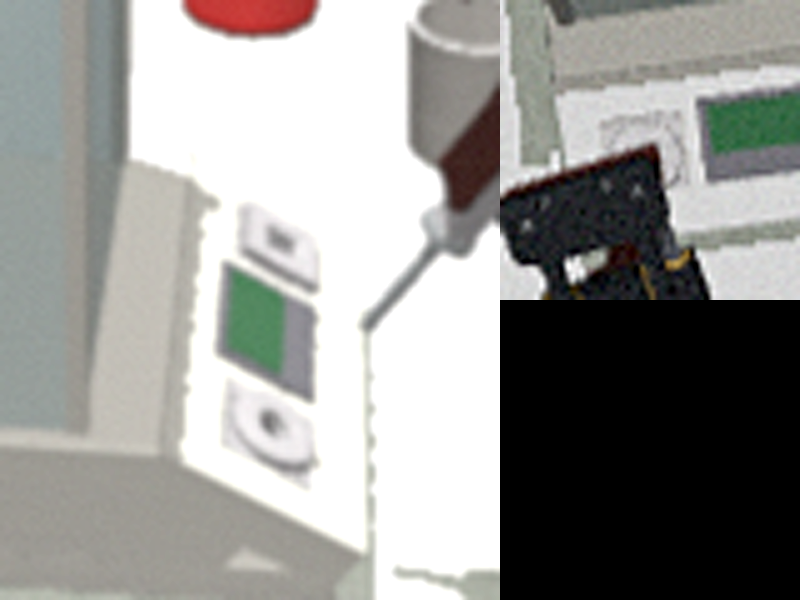

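The side crop shows the tip at about (366,325), full frame (323.2,215). That is within 1 px of the projection from the robot pose (322.6,215.5), so grasp and calibration agree. The recess is at (272,422).

Run:
```python
from h import *
from scipy.optimize import least_squares
D=np.array([[625,241,.4237,1.6306,1.0886],[678.3,180.8,.57,1.54,1.03],[680.3,97.3,.67,1.58,.89],[680.5,240,.50,1.50,1.13],[465.6,188.2,.15,2.33,.15]])
def fk(p,q2,q3,q5):
    a,b,d,h,e=p; s=q2+q3; return np.array([a*np.sin(q2)+b*np.sin(s)+e*np.cos(s)+d*np.sin(s+q5),h+a*np.cos(q2)+b*np.cos(s)-e*np.sin(s)+d*np.cos(s+q5)])
r=least_squares(lambda p:np.r_[np.ravel([fk(p,*x[2:])-x[:2] for x in D]),(p-[430,430,250,230,0])*.02],[430,430,250,230,0]);print(r.x,r.cost)
for tilt in(30,28,26,24):
    Rt=down(17,tilt,6.6); zt=Rt.apply([0,0,1]);K=np.array([534.6,75.8,63.2])
    for adv in(147,87.3,66):
        P=K-zt*adv; t=[np.hypot(*P[:2]),P[2]]
        s=least_squares(lambda q:fk(r.x,q[0],q[1],np.pi-np.radians(tilt)-q[0]-q[1])-t,[.2,2.2]).x
        print(tilt,adv,s.round(3),(np.pi-np.radians(tilt)-s.sum()).round(3))
```

```text
[570.50591847 478.22150674 297.31486348 306.11030882  74.77974031] 16.086793645193534
30 147 [0.144 2.333] 0.14
30 87.3 [0.313 2.31 ] -0.006
30 66 [0.372 2.297] -0.051
28 147 [0.145 2.301] 0.207
28 87.3 [0.309 2.283] 0.061
28 66 [0.366 2.272] 0.015
26 147 [0.149 2.269] 0.27
26 87.3 [0.307 2.256] 0.126
26 66 [0.362 2.246] 0.079
24 147 [0.154 2.237] 0.332
24 87.3 [0.307 2.228] 0.188
24 66 [0.361 2.221] 0.142
```

```bash
cat >> h.py <<'E'
a_=np.radians(6.6); K=np.array([534.6,75.8,63.2]); xk=np.array([np.cos(a_)*.866,np.sin(a_)*.866,.5]); n=np.array([-np.cos(a_)/2,-np.sin(a_)/2,.866])
R24=down(17,24,6.6); z24=R24.apply([0,0,1]); yk=np.cross(n,xk); L=87.3
def key():
    o=status.get_obs(); Rc=R.from_rotvec(o['orientation']); tip=o['ee_pos']+Rc.apply([0,0,L]); d=tip-K
    print('tip in key x %.2f y %.2f z %.2f'%(d@xk,d@yk,d@n),'F.n %.2f Fx %.2f Fy %.2f'%(o['ft_force']@n,o['ft_force']@xk,o['ft_force']@yk),'-n in tool',Rc.inv().apply(-n).round(4),'xk in tool',Rc.inv().apply(xk).round(3),'yk',Rc.inv().apply(yk).round(3)); return tip
E
python3 - <<'E'
from h import *
key(); need(K+12*n-1*xk-L*z24,R24); need(K+30*n-1*xk-L*z24,R24)
E
```

```text
tip in key x -1.98 y 0.70 z 58.12 F.n -0.86 Fx 0.40 Fy 0.60 -n in tool [7.0e-04 3.8e-03 1.0e+00] xk in tool [-0.182  0.983 -0.004] yk [ 0.983  0.182 -0.001]
shift [-2.55  9.65 46.56] turn [0.0992 0.0197 0.0013] | t 7.7 pos [460.9  68.1 188.3] F [ 0.7   0.68 -0.54] w 14.3 g 30.0 q [ 0.13  0.15  2.33 -0.04  0.15 -0.13]
shift [-2.57  9.58 28.56] turn [0.0992 0.0197 0.0013] | t 7.7 pos [460.9  68.1 188.3] F [ 0.7   0.68 -0.54] w 14.3 g 30.0 q [ 0.13  0.15  2.33 -0.04  0.15 -0.13]
```

```bash
python3 -m inch '[[[-1,3,3,0.03,0.006,0,0],[-2,7,8,0.07,0.014,0,0],[-2.5,9.6,15,0.099,0.02,0.001,0],[-2.5,9.6,24,0.099,0.02,0.001,0],[-2.5,9.6,33,0.099,0.02,0.001,0],[-2.5,9.6,40,0.099,0.02,0.001,0],[-2.5,9.6,44,0.099,0.02,0.001,0],[-2.5,9.6,46,0.099,0.02,0.001,0],[-2.5,9.6,46,0.099,0.02,0.001,0],[-2.5,9.6,46,0.099,0.02,0.001,0],[-2.5,9.6,46,0.099,0.02,0.001,0]]]'
python3 - <<'E'
from h import *
tip=key(); need(K+12*n-1*xk-L*z24,R24)
a=optics.get_image('side'); b=optics.get_image('top')
print(proj(a,tip),proj(a,K),proj(b,tip))
A=cv2.resize(a['frame'][185:260,275:350,::-1],None,fx=8,fy=8,interpolation=cv2.INTER_CUBIC)
B=cv2.resize(b['frame'][205:245,225:265,::-1],None,fx=5,fy=5,interpolation=cv2.INTER_CUBIC)
O=np.zeros((600,800,3),np.uint8); O[:,:600]=A; O[:200,600:]=B
cv2.imwrite('pics/k2.png',np.clip(O*1.5,0,255).astype(np.uint8))
E
```

```text
t: 8.8
ee_pos: [492.2, 70.6, 153.6]
orientation: [1.67, 2.256, 0.408]
ft_force: [0.2, -0.3, -2.2]
width: 14.7
grasp_force: 30.0
tip in key x -0.91 y -0.28 z 12.81 F.n -1.98 Fx -0.93 Fy -0.33 -n in tool [-0.0189  0.1023  0.9946] xk in tool [-0.179  0.978 -0.104] yk [0.984 0.18  0.   ]
shift [0.28 0.1  0.82] turn [ 0.0005 -0.     -0.0003] | t 8.8 pos [492.2  70.6 153.6] F [ 0.22 -0.31 -2.18] w 14.7 g 30.0 q [ 0.12  0.27  2.23 -0.01  0.22 -0.17]
[308.41101296 230.29413006] [304.31519248 234.36020881] [244.03293402 222.94221986]
```

View pics/k2.png

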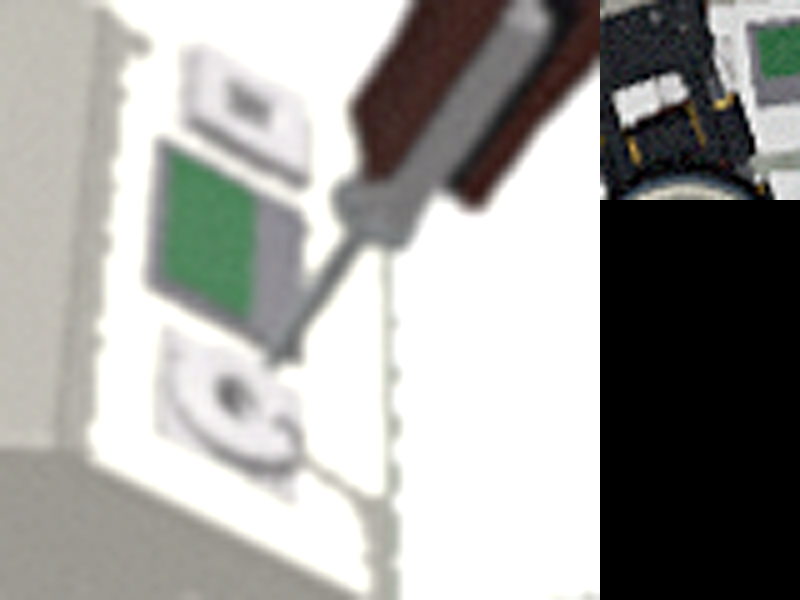

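The side crop shows the tip at about (281,358), full frame (309.7,229.3), and the recess at (238,398), full frame (304.3,234.3). The recess matches the projected K, but the tip is about 1.5 px from its prediction, so I'll quantify that.

Run:
```python
from h import *
a=optics.get_image('side'); tip=key()
for nm,v in(('xk',xk),('yk',yk),('n',n)): print(nm,(proj(a,tip+v)-proj(a,tip)).round(3))
zt=R.from_rotvec(status.get_obs()['orientation']).apply([0,0,1])
print([proj(a,tip-zt*s).round(1).tolist() for s in(0,10,20,30,40,50)])
g=cv2.cvtColor(a['frame'],cv2.COLOR_RGB2GRAY); print('cols 300..324');print('\n'.join(f'{r} '+' '.join('%3d'%v for v in g[r,300:325]) for r in range(214,240)))
```

```text
tip in key x -0.89 y -0.28 z 12.79 F.n -0.57 Fx -0.29 Fy -0.12 -n in tool [-0.0189  0.1023  0.9946] xk in tool [-0.179  0.978 -0.104] yk [0.984 0.18  0.   ]
xk [-0.44  -0.229]
yk [-0.011  0.342]
n [ 0.291 -0.329]
[[308.4, 230.3], [310.8, 226.8], [313.3, 223.2], [315.9, 219.5], [318.4, 215.8], [321.1, 212.1]]
cols 300..324
214  76  76  74  77  75  76  81  91  98  95  95  92 100 139 175 187 184 147 102  80  79  85  84  83  83
215  78  75  77  77  76  77  82  90  98  95  96  93 109 162 185 186 167 122  83  81 102 112 103  87  88
216  76  76  77  76  77  77  83  92  96  96  95  92 114 168 186 170 129  88  75 100 145 160 142 117 129
217  77  75  77  77  72  78  85  93  96  97  94  92 113 167 176 139  94  75  89 136 175 181 159 137 163
218  77  77  78  76  76  76  87  94  93  97  94  94 113 154 153 110  76  78 114 166 187 185 159 139 169
219  75  75  76  77  74  77  85  94  96  94  94  98 112 132 124  94  75  97 145 176 188 183 158 139 169
220  75  75  75  75  74  78  85  94  97  96  95  98 110 122 109  83  88 134 171 184 185 183 161 141 168
221  77  76  75  76  76  78  83  93  95  95  95 
[... 1227 characters left out ...]
 140 153 158 158 162 164 176 182 185 183 183 182 183 182 185 184 168 143 164
234 161 148 103  77  92 105 125 146 157 159 155 153 165 177 183 184 184 183 182 183 184 183 167 145 167
235 162 154 123  86  94 111 122 143 158 158 155 154 162 174 181 184 183 183 184 185 186 184 167 144 168
236 163 162 151 119 104 127 138 146 157 152 147 150 158 175 184 183 186 182 183 183 184 184 172 141 156
237 160 164 160 151 138 139 148 149 151 129 117 132 155 177 185 183 183 184 183 183 183 186 176 141 134
238 142 155 162 160 158 155 157 158 154 133 110 112 136 172 186 184 183 183 184 182 184 187 179 136 128
239 125 137 151 157 160 159 159 159 159 151 133 109 119 167 185 183 184 183 185 185 184 184 178 141 142
```

```bash
python3 -m inch '[[[0.1,0.3,2.5,0,0,0,0],[0.1,0.6,5,0,0,0,0],[0.1,0.9,7.5,0,0,0,0],[0,1.1,10,0,0,0,0],[0,1.3,12,0,0,0,0],[0,1.4,13,0,0,0,0],[0,1.4,13,0,0,0,0],[0,1.4,13,0,0,0,0]]]'; python3 -c "
from h import *
key();need(K,R24)"
python3 -m inch '[[[0,0.05,0.5,0,0,0,0],[0,0.1,1,0,0,0,0],[0,0.15,1.5,0,0,0,0],[-0.05,0.2,2,0,0,0,0],[-0.05,0.2,2,0,0,0,0],[-0.05,0.2,2,0,0,0,0]]]'; python3 -c "
from h import *
key()"
```

```text
t: 9.75
ee_pos: [498.6, 71.6, 141.9]
orientation: [1.67, 2.257, 0.408]
ft_force: [0.5, -0.1, -1.0]
width: 14.4
grasp_force: 30.0
tip in key x -1.16 y -0.02 z -0.49 F.n -1.11 Fx -0.14 Fy -0.16 -n in tool [-0.019   0.1029  0.9945] xk in tool [-0.179  0.978 -0.105] yk [0.984 0.18  0.   ]
shift [-0.18  1.09 86.69] turn [-0.0001 -0.0001 -0.0003] | t 9.8 pos [498.6  71.6 141.9] F [ 0.45 -0.11 -1.03] w 14.4 g 30.0 q [ 0.12  0.31  2.22 -0.01  0.19 -0.17]
t: 10.35
ee_pos: [499.6, 71.7, 140.2]
orientation: [1.67, 2.257, 0.408]
ft_force: [1.5, 0.0, -0.5]
width: 14.5
grasp_force: 30.0
tip in key x -1.13 y -0.03 z -2.50 F.n -1.20 Fx 1.04 Fy -0.15 -n in tool [-0.019   0.1028  0.9945] xk in tool [-0.179  0.978 -0.105] yk [0.984 0.18  0.   ]
```

```bash
for i in 1; do python3 -m inch '[[[0,0.05,0.5,0,0,0,0],[0,0.1,1,0,0,0,0],[0,0.15,1.5,0,0,0,0],[-0.05,0.2,2,0,0,0,0],[-0.05,0.2,2,0,0,0,0],[-0.05,0.2,2,0,0,0,0]]]' >/dev/null; done; python3 -c "
from h import *
key()"; python3 -m inch '[[[0,0.05,0.5,0,0,0,0],[0,0.1,1,0,0,0,0],[0,0.15,1.5,0,0,0,0],[-0.05,0.2,2,0,0,0,0],[-0.05,0.2,2,0,0,0,0],[-0.05,0.2,2,0,0,0,0]]]' >/dev/null;  python3 -c "
from h import *
key()"
```

```text
tip in key x -1.12 y -0.04 z -4.53 F.n -0.46 Fx 0.69 Fy 0.03 -n in tool [-0.019   0.1028  0.9945] xk in tool [-0.179  0.978 -0.105] yk [0.984 0.18  0.   ]
tip in key x -1.24 y -0.04 z -6.49 F.n 2.88 Fx -0.68 Fy 0.60 -n in tool [-0.019   0.1029  0.9945] xk in tool [-0.179  0.978 -0.105] yk [0.984 0.18  0.   ]
```

```bash
python3 -m inch '[[[0,0.05,0.5,0,0,0,0],[0,0.1,1,0,0,0,0],[0,0.1,1,0,0,0,0],[0,0.1,1,0,0,0,0]]]' >/dev/null; python3 -c "
from h import *
key()"; python3 -m inch '[[[0,0.05,0.5,0,0,0,0],[0,0.1,1,0,0,0,0],[0,0.1,1,0,0,0,0],[0,0.1,1,0,0,0,0]]]' >/dev/null;  python3 -c "
from h import *
key()"
```

```text
tip in key x -1.15 y -0.05 z -7.52 F.n 1.95 Fx -0.48 Fy 0.30 -n in tool [-0.019   0.1028  0.9945] xk in tool [-0.179  0.978 -0.105] yk [0.984 0.18  0.   ]
tip in key x -1.27 y -0.01 z -8.53 F.n 2.45 Fx 0.31 Fy 0.29 -n in tool [-0.019   0.103   0.9945] xk in tool [-0.179  0.978 -0.105] yk [0.984 0.18  0.   ]
```

```bash
python3 -m inch '[[[0,0.05,0.5,0,0,0,0],[0,0.1,1,0,0,0,0],[0,0.1,1,0,0,0,0],[0,0.1,1,0,0,0,0]]]' >/dev/null; python3 -c "
from h import *
key()"; python3 -m inch '[[[0,0,0.3,0,0,0,0],[0,0.05,0.6,0,0,0,0],[0,0.05,0.6,0,0,0,0],[0,0.05,0.6,0,0,0,0]]]' >/dev/null;  python3 -c "
from h import *
key()"
```

```text
tip in key x -1.32 y 0.01 z -9.53 F.n 2.93 Fx 0.23 Fy -0.22 -n in tool [-0.019   0.1031  0.9945] xk in tool [-0.179  0.978 -0.105] yk [0.984 0.18  0.   ]
tip in key x -1.06 y -0.00 z -10.11 F.n 4.09 Fx -0.30 Fy 0.81 -n in tool [-0.0189  0.1026  0.9945] xk in tool [-0.179  0.978 -0.104] yk [0.984 0.18  0.   ]
```

```bash
python3 -m inch '[[[0,0,0.2,0,0,0,0],[0,0.05,0.4,0,0,0,0],[0,0.05,0.4,0,0,0,0],[0,0.05,0.4,0,0,0,0]]]' >/dev/null; python3 -c "
from h import *
key()"; python3 -m inch '[[[0,0,0.2,0,0,0,0],[0,0.05,0.4,0,0,0,0],[0,0.05,0.4,0,0,0,0],[0,0.05,0.4,0,0,0,0]]]' >/dev/null;  python3 -c "
from h import *
key();need(K,R24)"
```

```text
tip in key x -1.10 y 0.03 z -10.53 F.n 4.16 Fx 0.16 Fy 0.45 -n in tool [-0.0189  0.1027  0.9945] xk in tool [-0.179  0.978 -0.104] yk [0.984 0.18  0.   ]
tip in key x -1.21 y 0.05 z -10.94 F.n 4.14 Fx -0.60 Fy -0.63 -n in tool [-0.019   0.1029  0.9945] xk in tool [-0.179  0.978 -0.105] yk [0.984 0.18  0.   ]
shift [-6.00e-02  5.00e-02  7.63e+01] turn [-0.     -0.0002 -0.0003] | t 13.9 pos [503.7  72.3 132.9] F [-2.5  -0.92  3.29] w 14.6 g 30.0 q [ 0.12  0.33  2.22 -0.01  0.17 -0.17]
```

```bash
python3 -m inch '[[[0,0.05,0.3,0,0,0,0],[0,0.05,0.3,0,0,0,0],[0,0.05,0.3,0,0,0,0]]]' >/dev/null; python3 -c "
from h import *
key()"; python3 -m inch '[[[0,0.03,0.3,0,0,0,0],[0,0.03,0.3,0,0,0,0],[0,0.03,0.3,0,0,0,0]]]' >/dev/null;  python3 -c "
from h import *
key();need(K,R24)"
```

```text
tip in key x -1.24 y 0.04 z -11.26 F.n 4.07 Fx -0.56 Fy 0.34 -n in tool [-0.019   0.103   0.9945] xk in tool [-0.179  0.978 -0.105] yk [0.984 0.18  0.   ]
tip in key x -1.15 y 0.05 z -11.51 F.n 5.90 Fx -0.39 Fy -0.19 -n in tool [-0.019   0.1028  0.9945] xk in tool [-0.179  0.978 -0.105] yk [0.984 0.18  0.   ]
shift [-3.000e-02 -6.000e-02  7.573e+01] turn [ 0.     -0.0001 -0.0003] | t 14.6 pos [504.   72.3 132.4] F [-3.24 -0.57  4.91] w 14.7 g 30.0 q [ 0.12  0.34  2.22 -0.01  0.17 -0.17]
```

```bash
python3 -m inch '[[[0,0.02,0.2,0,0,0,0],[0,0.02,0.2,0,0,0,0]]]' >/dev/null; python3 -c "
from h import *
key()"; python3 -m inch '[[[0,0.02,0.2,0,0,0,0],[0,0.02,0.2,0,0,0,0]]]' >/dev/null;  python3 -c "
from h import *
key()"; python3 -m inch '[[[0,0,0,0,0,0,0],[0,0,0,0,0,0,0]]]' >/dev/null;  python3 -c "
from h import *
key()"
```

```text
tip in key x -1.09 y 0.06 z -11.65 F.n 7.06 Fx 0.62 Fy -0.01 -n in tool [-0.0189  0.1027  0.9945] xk in tool [-0.179  0.978 -0.104] yk [0.984 0.18  0.   ]
tip in key x -1.04 y 0.05 z -11.77 F.n 10.04 Fx -0.33 Fy -0.32 -n in tool [-0.0189  0.1026  0.9945] xk in tool [-0.179  0.978 -0.104] yk [0.984 0.18  0.   ]
tip in key x -1.09 y 0.06 z -11.78 F.n 8.52 Fx 0.36 Fy 0.32 -n in tool [-0.0189  0.1026  0.9945] xk in tool [-0.179  0.978 -0.104] yk [0.984 0.18  0.   ]
```

The force has risen steeply past the spring's 4.5 N to about 9 N, so the button is on its stop. I'll hold for 2.6 s.

```bash
python3 -m inch '[[[0,0,0,0,0,0,0],[0,0,0,0,0,0,0],[0,0,0,0,0,0,0],[0,0,0,0,0,0,0],[0,0,0,0,0,0,0],[0,0,0,0,0,0,0],[0,0,0,0,0,0,0],[0,0,0,0,0,0,0],[0,0,0,0,0,0,0],[0,0,0,0,0,0,0],[0,0,0,0,0,0,0],[0,0,0,0,0,0,0],[0,0,0,0,0,0,0]]]' ; python3 -m inch '[[[0,0,0,0,0,0,0],[0,0,0,0,0,0,0],[0,0,0,0,0,0,0],[0,0,0,0,0,0,0],[0,0,0,0,0,0,0],[0,0,0,0,0,0,0],[0,0,0,0,0,0,0],[0,0,0,0,0,0,0],[0,0,0,0,0,0,0],[0,0,0,0,0,0,0],[0,0,0,0,0,0,0],[0,0,0,0,0,0,0],[0,0,0,0,0,0,0]]]' >/dev/null;  python3 -c "
from h import *
key()"
```

```text
t: 16.45
ee_pos: [504.2, 72.3, 132.2]
orientation: [1.67, 2.256, 0.408]
ft_force: [-4.6, -0.2, 6.7]
width: 14.2
grasp_force: 30.0
tip in key x -1.07 y 0.07 z -11.77 F.n 8.90 Fx -0.72 Fy 0.63 -n in tool [-0.0189  0.1026  0.9945] xk in tool [-0.179  0.978 -0.104] yk [0.984 0.18  0.   ]
```

Held at about 8.9 N. Next I withdraw along the normal.

```bash
python3 -m inch '[[[0,-0.1,-1,0,0,0,0],[0,-0.3,-3,0,0,0,0],[0.1,-0.6,-6,0,0,0,0],[0.2,-1,-10,0,0,0,0],[0.3,-1.5,-15,0,0,0,0],[0.4,-2.1,-21,0,0,0,0],[0.5,-2.8,-28,0,0,0,0],[0.7,-3.6,-36,0,0,0,0],[0.9,-4.6,-46,0,0,0,0],[1.1,-5.6,-56,0,0,0,0],[1.2,-6.4,-64,0,0,0,0],[1.3,-6.9,-69,0,0,0,0],[1.3,-6.9,-69,0,0,0,0],[1.3,-6.9,-69,0,0,0,0]]]' ; python3 -c "
from h import *
key(); need([566.5,375.2,240],down(17))"
```

```text
t: 19.15
ee_pos: [470.1, 68.4, 192.4]
orientation: [1.67, 2.256, 0.408]
ft_force: [0.5, -0.7, -1.5]
width: 14.3
grasp_force: 30.0
tip in key x -0.74 y 0.09 z 57.49 F.n -1.53 Fx -0.42 Fy -0.76 -n in tool [-0.0189  0.1024  0.9945] xk in tool [-0.179  0.978 -0.104] yk [0.984 0.18  0.   ]
shift [263.8  189.71   9.88] turn [ 4.124e-01  7.550e-02 -3.000e-04] | t 19.1 pos [470.1  68.4 192.4] F [ 0.49 -0.71 -1.53] w 14.3 g 30.0 q [ 0.12  0.16  2.25 -0.01  0.32 -0.17]
```

```bash
python3 -m inch '[[[5,4,-3,0,0,0,0],[18,13,-8,0.02,0.004,0,0],[38,27,-12,0.05,0.009,0,0],[62,45,-14,0.09,0.016,0,0],[88,63,-14,0.13,0.024,0,0],[115,83,-13,0.18,0.033,0,0],[142,102,-11,0.23,0.042,0,0],[168,121,-8,0.28,0.051,0,0],[192,138,-4,0.32,0.059,0,0],[215,155,0,0.36,0.066,0,0],[235,169,4,0.39,0.071,0,0],[250,180,7,0.412,0.0755,0,0],[260,187,9,0.412,0.0755,0,0],[263.8,189.7,9.9,0.412,0.0755,0,0],[263.8,189.7,9.9,0.412,0.0755,0,0],[263.8,189.7,9.9,0.412,0.0755,0,0],[263.8,189.7,9.9,0.412,0.0755,0,0]]]'
python3 - <<'E'
from h import *
need([566.5,375.2,165],down(17))
a=optics.get_image('side')
o=status.get_obs(); Rc=R.from_rotvec(o['orientation']); tip=o['ee_pos']+Rc.apply([0,0,L]);print(tip,proj(a,tip),proj(a,[566.5,375.4,60]))
A=cv2.resize(a['frame'][240:390,180:330,::-1],None,fx=4,fy=4,interpolation=cv2.INTER_CUBIC)
cv2.imwrite('pics/s1.png',np.clip(A*1.5,0,255).astype(np.uint8))
E
```

```text
t: 20.85
ee_pos: [566.1, 374.4, 239.9]
orientation: [1.87, 2.525, -0.0]
ft_force: [0.3, 0.3, -0.9]
width: 14.6
grasp_force: 30.0
shift [ 0.69  0.59 74.89] turn [-0.0001  0.0001 -0.0008] | t 20.9 pos [566.1 374.4 239.9] F [ 0.32  0.34 -0.93] w 14.6 g 30.0 q [ 0.57  0.5   1.5  -0.    1.13  0.27]
[566.25717949 374.46945902 152.72907907] [246.91058262 334.72745438] [248.83842915 376.47189961]
```

View pics/s1.png

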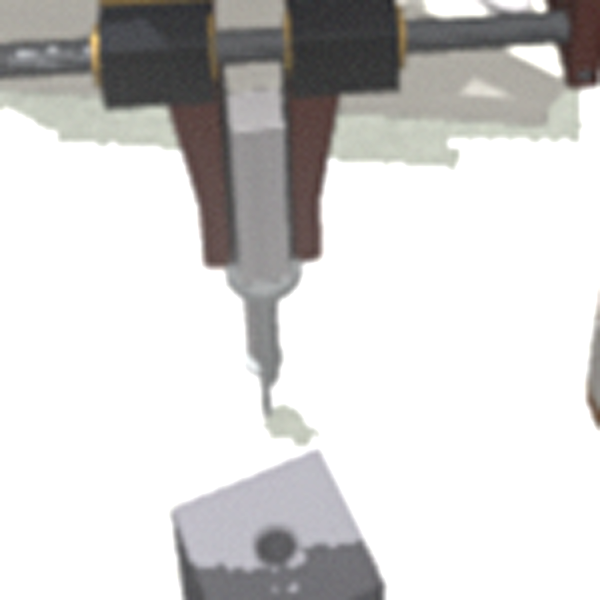

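The side crop shows the stylus hanging straight in the grip. The hole mouth is at (275,545), full frame (248.6,376.1), against a projected (248.8,376.5).

```bash
python3 -m inch '[[[0.4,0.4,10,0,0,0,0],[0.7,0.6,28,0,0,0,0],[0.7,0.6,46,0,0,0,0],[0.7,0.6,62,0,0,0,0],[0.7,0.6,71,0,0,0,0],[0.7,0.6,75,0,0,0,0],[0.7,0.6,75,0,0,0,0],[0.7,0.6,75,0,0,0,0]]]' ; python3 -c "
from h import *
need([566.5,375.3,99],down(17))"
```

```text
t: 21.7
ee_pos: [567.2, 376.3, 165.4]
orientation: [1.869, 2.525, 0.002]
ft_force: [-0.7, 0.8, -0.6]
width: 14.4
grasp_force: 30.0
shift [-0.76 -1.07 66.44] turn [ 0.0011 -0.0004 -0.0003] | t 21.7 pos [567.2 376.3 165.4] F [-0.72  0.82 -0.62] w 14.4 g 30.0 q [0.57 0.59 1.55 0.   1.   0.27]
```

```bash
python3 -m inch '[[[-0.4,-0.6,4,0,0,0,0],[-0.7,-1,10,0,0,0,0],[-0.7,-1,17,0,0,0,0],[-0.7,-1,22,0,0,0,0],[-0.7,-1,25,0,0,0,0],[-0.7,-1,25,0,0,0,0]]]' ; python3 -c "
from h import *
need([566.5,375.3,99],down(17))"
```

```text
t: 22.3
ee_pos: [565.7, 374.9, 139.0]
orientation: [-1.869, -2.525, 0.002]
ft_force: [-1.2, -0.1, -0.7]
width: 14.3
grasp_force: 30.0
shift [ 0.2   0.89 39.98] turn [-0.0011  0.0002 -0.0003] | t 22.3 pos [565.7 374.9 139. ] F [-1.2  -0.1  -0.74] w 14.3 g 30.0 q [0.57 0.62 1.56 0.   0.96 0.27]
```

```bash
python3 -m inch '[[[0.1,0.4,4,0,0,0,0],[0.1,0.6,10,0,0,0,0],[0.1,0.6,17,0,0,0,0],[0.1,0.6,24,0,0,0,0],[0.1,0.6,31,0,0,0,0],[0.1,0.6,36,0,0,0,0],[0.1,0.6,39,0,0,0,0],[0.1,0.6,40,0,0,0,0],[0.1,0.6,40,0,0,0,0],[0.1,0.6,40,0,0,0,0]]]' ; python3 -c "
from h import *
need([566.5,375.3,97.3],down(17))"
```

```text
t: 23.3
ee_pos: [566.8, 375.5, 100.1]
orientation: [1.869, 2.525, 0.001]
ft_force: [0.4, -0.2, -1.4]
width: 14.7
grasp_force: 30.0
shift [-0.11 -0.34  2.77] turn [ 0.0006 -0.0003 -0.0003] | t 23.3 pos [566.8 375.5 100.1] F [ 0.35 -0.15 -1.39] w 14.7 g 30.0 q [0.57 0.67 1.58 0.   0.9  0.27]
```

```bash
python3 -m inch '[[[0,-0.2,1,0,0,0,0],[0,-0.2,1.8,0,0,0,0],[0,-0.2,2.2,0,0,0,0],[0,-0.2,2.2,0,0,0,0],[0,-0.2,2.2,0,0,0,0]]]' ; python3 -m inch '[[[0,0,0.5,0,0,0,0],[0,0,0.5,0,0,0,0],[0,0,0.5,0,0,0,0]]]'
```

```text
t: 23.8
ee_pos: [566.4, 375.3, 97.6]
orientation: [-1.869, -2.525, -0.0]
ft_force: [0.3, 0.5, -0.6]
width: 14.8
grasp_force: 30.0
t: 24.1
ee_pos: [566.5, 375.3, 97.3]
orientation: [1.869, 2.525, 0.001]
ft_force: [-0.2, -0.6, 1.4]
width: 14.5
grasp_force: 30.0
```

```bash
python3 -m inch '[[[0,0,0.3,0,0,0,0],[0,0,0.3,0,0,0,0],[0,0,0.3,0,0,0,0]]]'; python3 -m inch '[[[0,0,0,0,0,0,20],[0,0,0,0,0,0,30],[0,0,0,0,0,0,50],[0,0,0,0,0,0,80],[0,0,0,0,0,0,100],[0,0,0,0,0,0,100],[0,0,0,0,0,0,100],[0,0,0,0,0,0,100],[0,0,0,0,0,0,100],[0,0,0,0,0,0,100]]]'
```

```text
t: 24.4
ee_pos: [566.5, 375.4, 97.2]
orientation: [1.869, 2.525, 0.001]
ft_force: [-1.6, -1.4, 6.2]
width: 14.5
grasp_force: 30.0
t: 25.4
ee_pos: [566.4, 375.3, 96.8]
orientation: [-1.869, -2.525, -0.0]
ft_force: [-0.2, -0.5, 1.1]
width: 85.0
grasp_force: 0.0
```

Seated, with a 6 N contact just before release. Now I retreat straight up and back, then check.

```bash
python3 -m inch '[[[0,0,-10,0,0,0,100],[0,0,-30,0,0,0,100],[0,0,-60,0,0,0,100],[0,0,-95,0,0,0,100],[0,0,-130,0,0,0,100],[0,-20,-150,0,0,0,100],[-20,-60,-155,0,0,0,100],[-50,-100,-155,0,0,0,100],[-80,-140,-155,0,0,0,100],[-100,-165,-155,0,0,0,100],[-105,-170,-155,0,0,0,100],[-105,-170,-155,0,0,0,100],[-105,-170,-155,0,0,0,100],[-105,-170,-155,0,0,0,100]]]'
python3 - <<'E'
from h import *
a=optics.get_image('side');b=optics.get_image('top')
O=np.zeros((600,800,3),np.uint8)
O[:,:400]=cv2.resize(a['frame'][300:420,210:290,::-1],None,fx=5,fy=5,interpolation=cv2.INTER_CUBIC)
O[:300,400:]=cv2.resize(b['frame'][185:245,100:180,::-1],None,fx=5,fy=5,interpolation=cv2.INTER_CUBIC)
O[300:,400:]=cv2.resize(a['frame'][:,:,::-1],(400,300))
cv2.imwrite('pics/f.png',np.clip(O*1.5,0,255).astype(np.uint8))
E
```

```text
t: 26.8
ee_pos: [435.7, 226.3, 252.0]
orientation: [1.868, 2.525, 0.002]
ft_force: [-0.3, 1.1, -0.5]
width: 87.8
grasp_force: 0.0
```

View pics/f.png

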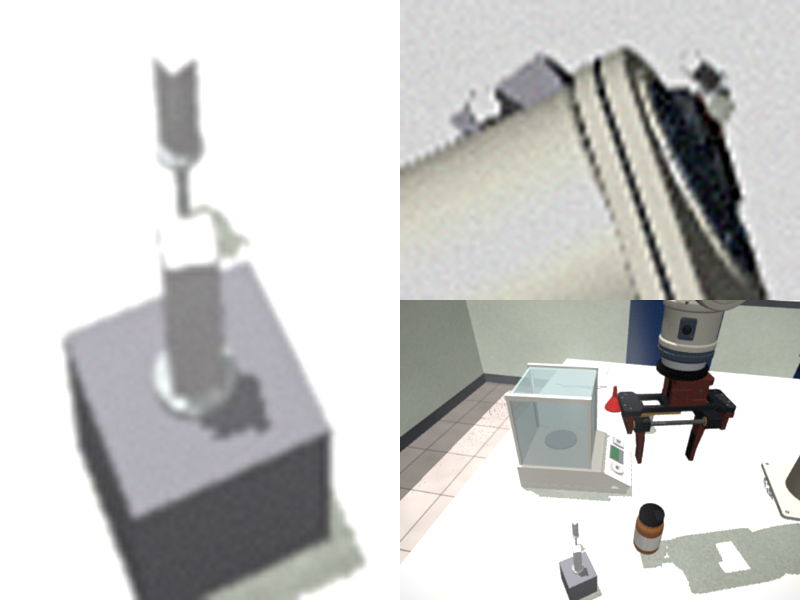

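The stylus stands upright with its collar flat on the block at (195,375) in the side crop, as it was at the start. The bottle and funnel look untouched, and the gripper is clear.

```bash
python3 -c "
from h import *
print(ctrl.close_job())"
```

```text
the job is handed in; nothing more can be done
None
```

I pressed the round button to its stop and held it for over 2.6 s at about 9 N, then put the stylus back upright and fully home in its stand and handed the job in at about 27 s.

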